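# Clear the front of the sample box and hold its lid half open

### The job

A colleague wants to count the little bottles in the grey sample box. First slide the open, brim-full jar that stands in front of the box onto the yellow ring, centred and without lifting it off the desk or tipping it, and let go of it; then raise the box's blue lid, which has a white bar handle, and hold it open at 45 degrees. The lid falls shut by itself, so finish while still holding it there, steady in the fingers; leave the other bottles and the flask where they are.

Things in the scene. Friction and masses are not known exactly. Their poses are not given: they have to be found in the camera images.
- box: fixed open grey plastic box full of small bottles: 180 mm deep (its x), 260 mm wide (its y), 100 mm high, walls 5 mm; origin at the centre of its underside on the desk; its x axis points away from the robot, z up. It cannot move. It carries the lid
- lid (a joint): opening angle of the blue lid, rad: 0 shut (lying on the box), 0.785 is 45 degrees, stop at 1.3. The lid (180 x 260 x 8 mm, about 0.35 kg, varying) is hinged along the far upper edge of the box; opening lifts its near edge up and away. It falls shut from any angle when released; no spring, hardly any friction
- lid_hinge (a point): middle of the hinge line, on the far upper edge of the box (box frame x +90 mm, y 0, height 100 mm); the hinge line runs along this frame's y. The frame turns with the lid: x lies along the lid, away from its handle
- lid_handle (a point): on the axis, at mid-length, of the white round bar handle on the lid: 11 mm thick, 110 mm long, parallel to the hinge, on two posts 85 mm apart; axis 35 mm above the lid's upper face (143 mm above the desk when shut), 150 mm from the hinge along the lid, 30 mm in from its near edge; moves with the lid. Pinched across its thickness, the bar can turn between the fingers, the tool staying upright
- jar: loose white open jar with a pale blue band, filled to the brim with coloured capsules that are part of it: upright cylinder 60 mm in diameter, 110 mm high, 0.25 kg (varying); origin at the centre of its underside. Starts in front of the box, its centre 50 to 65 mm from the box's front
- yellow_ring: yellow ring printed on the desk (88 mm outside, 76 mm inside, flat), the place for the jar; origin at its centre. To the left or the right in front of the box
- red_ring: red ring printed on the desk, same size, on the other side: the wrong place; origin at its centre
- dark_bottle: bystander: dark brown closed bottle with yellow cap and label, 62 mm in diameter, 115 mm high, beside the box; origin at the centre of its underside
- white_bottle: bystander: white closed bottle with red cap, 54 mm in diameter, 100 mm high, beside the box; origin at the centre of its underside
- flask: bystander: pink drinking flask with white cap, 68 mm in diameter, 200 mm high, well to the robot's right (-y); origin at the centre of its underside

How it is judged:
On the way:
1. the jar stands centred on the yellow ring, released, the lid still shut (horizontal distance between jar and yellow_ring below 0.018 m and height (world z) of jar below 0.006 m and angle between jar's own z axis and vertical below 0.1 rad and linear speed of jar below 0.02 m/s and contact force between the fingers and jar below 0.1 N and value of joint lid below 0.1 rad), for 0.2 s.
At the end, for the whole second after the job is handed in: the lid is held still by the fingers at 45 degrees, give or take 6 (0.68 to 0.89 rad), nothing else propping it; the jar stands upright and untouched on the desk within 18 mm of the yellow ring's centre; the other bottles and the flask are within 30 mm of where they were (horizontal distance between jar and yellow_ring below 0.018 m and height (world z) of jar below 0.006 m and angle between jar's own z axis and vertical below 0.1 rad and linear speed of jar below 0.02 m/s and contact force between the fingers and jar below 0.1 N and value of joint lid between 0.68 and 0.89 rad and velocity of joint lid between -0.1 and 0.1 rad/s and contact force between the fingers and box above 0.5 N and contact force between each of jar, dark_bottle, white_bottle, flask and box below 0.1 N and distance of each of dark_bottle, white_bottle, flask from where it was at the start of the episode below 0.03 m); the arm keeps its last pose, push and grip.
It fails at once if the jar is lifted more than 12 mm off the desk (height (world z) of jar above 0.012 m).
It fails at once if the jar is tipped by more than about 17 degrees (angle between jar's own z axis and vertical above 0.3 rad).
It fails at once if the dark bottle is pushed more than 30 mm (distance of dark_bottle from where it was at the start of the episode above 0.03 m).
It fails at once if the white bottle is pushed more than 30 mm (distance of white_bottle from where it was at the start of the episode above 0.03 m).
It fails at once if the flask is pushed more than 30 mm (distance of flask from where it was at the start of the episode above 0.03 m).
It also fails if it takes over 45 s, if anything falls off the work surface, if the arm or the gripper's body presses on something with over 40 N, if the wrist force passes 120 N, or if a joint passes its speed limit or range.

### The arm

A 7-joint arm with a two-finger parallel gripper is mounted at the origin on the work surface. World frame = base frame: x ahead of the robot, y to its left, z up, the work surface at z = 0. Lengths are in m, angles in rad, forces in N, time in s.
With the tool pointing down it reaches from about 0.425 to 0.925 m from the base axis. Payload 6.8 kg.
Tool frame: the origin (TCP) lies on the centre line of the jaws, within the pads' length; the fingertips stand 14 mm ahead of it and the grasp point (between the pads) lies 5 mm behind it; z points along the fingers, y is the line along which they close (so a half turn about z gives the same grasp; the last joint's range is limited). The gripper opens to 85 mm and grips with 20 to 120 N. Pads are 22 mm wide; open, the fingers measure 114 mm over their backs; the gripper's body (76 mm by 85 mm) begins 54 mm behind the grasp point. The pads swing forward as they close: fully open they stand 13 mm farther back than shut.
Start: joints at [-1.324, 0.477, 0.022, 1.555, -0.011, 1.109, -0.083], TCP at [0.234, 0.633, 0.245] pointing down, gripper open.
Joint ranges: [-2.96, 2.96], [-0.34, 2.1], [-1.41, 1.46], [0.24, 2.44], [-1.37, 4.51], [0.17, 1.92], [-2.96, 2.96]. Speed limits (rad/s): [2.39, 2.39, 3.14, 3.14, 3.14, 3.14, 3.14].

### API

Orientations are given as a unit quaternion [w, x, y, z].
In Python, from station import bot gives the robot as it stands. The module is installed in compiled form; this text tells all that it offers.
- The arm moves only by the tool drive_tool, never from a script. Its argument "commands" is a list of rows, each an object with "hand": the opening, from 0 (shut) to 1 (fully open); "translation": the shift along the world's x, y, z in mm, a list of three; "angular": the turn, a rotation vector about the world's x, y, z in rad, a list of three. In form: [{"hand": hand, "translation": [tx, ty, tz], "angular": [ax, ay, az]}, ...]. A call has 1 to 12 rows; each row is the pose to reach, as a shift and turn from the pose commanded when the call began; what a row does not reach only later rows make up. A row lasts 1/8 s, in which the tool goes at most 62.5 mm and 10.7 degrees, less where a joint would pass 70% of its speed; a pose out of reach is approached as far as the arm can. A call with a gripper value outside its range is refused whole. The fingers move at their own pace and stop on an object; "force" is the grip in N (left out, the last holds). Time passes only in rows, so rows that repeat a pose let the fingers close. It gives the time, the measured TCP pose, the force, the opening and the grip force at its end, in the units of the state.
- bot.get_obs(): the state, without advancing time (a new reading comes with each control period).
- bot.read_camera(name): name is "scene" or "top"; returns the picture (400x640x3 uint8, red, green, blue); there is no depth.
- bot.camera_model(name): a dict with "fx", "fy", "cx", "cy" (pixels), "view" (4x4, takes a point from world to camera coordinates). Camera axes: x right, y up, looking along -z (the intrinsics and any distortion apply to the point x, -y, -z); pixel columns grow to the right and rows downward; lengths in m; the calibration is good to about 2 mm. A picture is of the moment at which its call begins. camera_model takes no time and is no camera call.
- bot.hand_in(): hands the job in; it is judged then, once.
Trained networks look in the newest picture that a camera, given by its name, has taken for a name from the list of things; names that differ only in an ending like _2 or _b are one class to them, and where a whole thing is asked for, a point or a joint stands for the part that bears it (a point fixed in the world has none). Each returns a list of dicts, best first, with "score" (0 to 1); they miss things now and then, are a little off and sometimes report something else, mostly with a low value. They report only what shows in the picture. A call takes as long as a camera call.
- bot.find_in(camera, query): "position" ([column, row] in pixels, amid what is visible of it).
- bot.outline_of(camera, query): "pixels" (400x640 bool, what is visible of it) and "position" ([column, row] in pixels, amid what is visible of it).
The state is a dict: "t": time; "q": joint angles; "joint_vel": joint speeds; "joint_torque": joint torques, N m; "eef_pos": TCP position; "tool_rot": TCP orientation; "contact_force": force on the tool from outside, world axes, zero at the start; "torque": the same for the moment, N m; "gripper_width": opening from 0.0 (shut) to 1.0 (fully open); "grasp_force": force on a finger pad.
Only numpy, scipy, OpenCV 4.12 (cv2) and the standard library are available. Lean on these libraries where they do the work, as an engineer would, in place of code of your own. Each camera call takes 0.05 s, during which the arm holds its last target. There are 200 camera calls.

## Working session

There is one attempt and no reset: what is moved stays moved. The work goes in short steps, Python scripts to look and compute and a tool call to move; the robot and the scene stay as the last step left them, time stands still between calls to the robot, and variables do not carry over. Pictures are saved under pics/ and viewed, at most 10 in all, crops included, and the job is handed in when it is done.

Besides the shell and the picture viewer there is one more tool, called after "Emit:" by a JSON object that holds its "api" and its "payload", one argument or row to a line. drive_tool: Moves the arm, as the interface text tells. Its arguments: {"type":"object","properties":{"commands":{"type":"array","items":{"type":"object","properties":{"hand":{"type":"number"},"translation":{"type":"array","items":{"type":"number"}},"angular":{"type":"array","items":{"type":"number"}}}}},"force":{"type":"number"}},"required":["commands"]}

```bash
mkdir -p pics; cat > h.py <<'E'
import numpy as np, cv2
from station import bot
def ray(cam,px):
    m=bot.camera_model(cam); V=np.array(m["view"]); R=V[:3,:3]; o=-R.T@V[:3,3]
    d=np.array([(px[0]-m["cx"])/m["fx"],-(px[1]-m["cy"])/m["fy"],-1.0])
    return o,R.T@d
def at(cam,px,z):
    o,d=ray(cam,px); return o+d*(z-o[2])/d[2]
def proj(cam,p):
    m=bot.camera_model(cam); c=np.array(m["view"])@np.append(p,1)
    return [m["fx"]*c[0]/-c[2]+m["cx"], m["fy"]*-c[1]/-c[2]+m["cy"]]
E
python3 - <<'E'
from h import *
for c in ("scene","top"):
    cv2.imwrite(f"pics/{c}0.png",bot.read_camera(c)[:,:,::-1]); m=bot.camera_model(c); print(c,{k:v for k,v in m.items() if k!="view"},ray(c,(320,200)))
H={"jar":.11,"yellow_ring":0,"red_ring":0,"lid_handle":.143,"lid":.108,"dark_bottle":.115,"white_bottle":.1,"flask":.2}
for c in ("top","scene"):
  for n,z in H.items():
    r=bot.find_in(c,n)[:2]
    print(c,n,[(np.round(x["position"]),round(x["score"],2),np.round(at(c,x["position"],z),3)) for x in r])
print(bot.get_obs())
E
```

```text
scene {'fx': 377.0806561097234, 'fy': 377.0806561097234, 'cx': 323.20118287155736, 'cy': 196.0255649004891} (array([ 1.35288578, -0.09537019,  0.75822742]), array([-0.75271814, -0.01142969, -0.65838281]))
top {'fx': 375.54605778143696, 'fy': 375.54605778143696, 'cx': 317.9229350725681, 'cy': 200.44097983250865} (array([ 0.46381964, -0.11054078,  0.9845483 ]), array([ 0.14383091,  0.00408533, -0.98961   ]))
top jar [(array([302., 250.]), 0.82, array([ 0.476, -0.061,  0.11 ])), (array([295., 184.]), 0.43, array([ 0.631, -0.049,  0.11 ]))]
top yellow_ring [(array([253., 239.]), 0.54, array([0.509, 0.072, 0.   ]))]
top red_ring [(array([347., 238.]), 0.69, array([ 0.504, -0.174,  0.   ]))]
top lid_handle [(array([299., 183.]), 0.64, array([ 0.626, -0.06 ,  0.143]))]
top lid [(array([295., 184.]), 0.63, array([ 0.631, -0.048,  0.108]))]
top dark_bottle [(array([397., 180.]), 0.68, array([ 0.633, -0.289,  0.115]))]
top white_bottle [(array([214., 169.]), 0.58, array([0.676, 0.148, 0.1  ]))]
top flask [(array([500., 224.]), 0.6, array([ 0.516, -0.479,  0.2  ]))]
scene jar [(array([343., 177
[... 743 characters left out ...]
.47699769,  0.02239116,  1.55542585, -0.01149188,
        1.10931132, -0.08309454]), 'joint_vel': array([4.60893041e-04, 1.33265631e-04, 7.34760772e-05, 2.59555880e-05,
       9.90388055e-04, 1.54382228e-04, 1.59486818e-03]), 'joint_torque': array([ 5.44828508e-04, -5.96311283e+01,  1.60638068e+00, -2.81548566e+01,
        1.23966768e-02,  1.58379116e-03, -1.62860539e-05]), 'eef_pos': array([0.23446886, 0.63296786, 0.24529835]), 'tool_rot': array([-5.72285425e-06,  1.76457469e-01,  9.84308266e-01, -6.32866744e-06]), 'contact_force': array([-0.23679946, -0.04763295, -0.20329476]), 'torque': array([-0.00475166, -0.00475958,  0.06553061]), 'grasp_force': 0.0, 'gripper_width': 0.998966761263576}
```

```bash
python3 - <<'E'
import cv2
a=cv2.imread("pics/top0.png")[120:290,180:440]; cv2.imwrite("pics/top0c.png",cv2.resize(a,None,fx=3,fy=3,interpolation=cv2.INTER_CUBIC))
E
```

```text
(no output)
```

View pics/top0c.png

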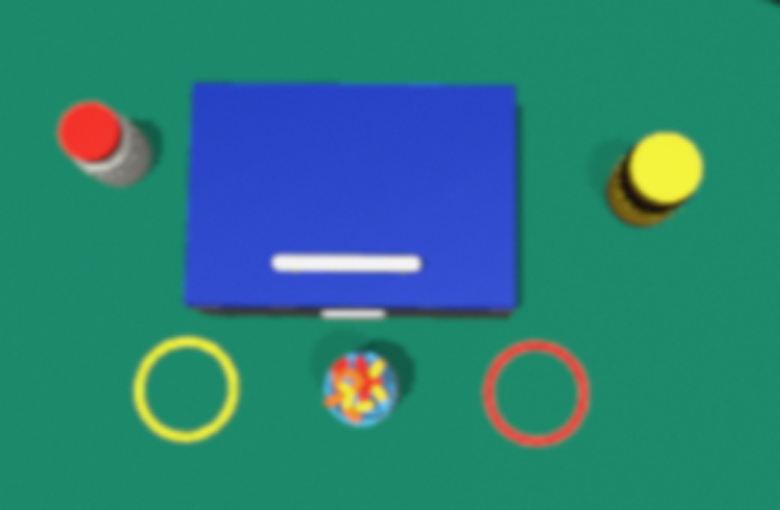

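View pics/scene0.png

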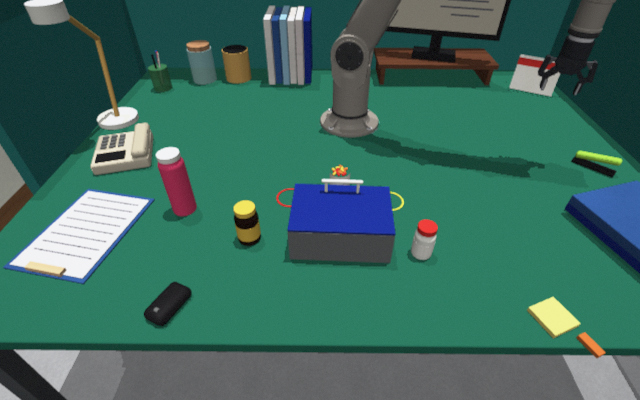

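```bash
python3 - <<'E'
from h import *
im=cv2.imread("pics/top0.png"); hsv=cv2.cvtColor(im,cv2.COLOR_BGR2HSV)
def ell(m,x0,x1,y0,y1):
    k=np.zeros(m.shape,np.uint8);k[y0:y1,x0:x1]=m[y0:y1,x0:x1]*255
    pts=np.argwhere(k)[:,::-1].astype(np.float32); return cv2.fitEllipse(cv2.convexHull(pts))
H,S,V=cv2.split(hsv)
ylw=(H>20)&(H<42)&(S>100)&(V>140)
green=(H>65)&(H<90)
e=ell(ylw,220,265,228,272); print("yellow",e,at("top",e[0],0))
red=((H<12)|(H>168))&(S>100)&(V>120)
e=ell(red,335,385,228,275); print("red",e,at("top",e[0],0))
# jar rim
sat=((H<45)|(H>92))&(V>120)
e=ell(sat,284,315,236,265); print("jar",e,at("top",e[0],.11))
a,b=at("top",(e[0][0]-e[1][0]/2,e[0][1]),.11),at("top",(e[0][0]+e[1][0]/2,e[0][1]),.11);print(np.linalg.norm(a-b))
w=(S<80)&(V>180);k=np.zeros_like(w);k[200:214,262:330]=w[200:214,262:330]
p=np.argwhere(k)[:,::-1].astype(np.float32); r=cv2.minAreaRect(p); print("handle",r,at("top",r[0],.143))
bx=sorted(cv2.boxPoints(r).tolist());print([at("top",q,.143) for q in bx])
bl=((H>105)&(H<130)&(S>150)); c=max(cv2.findContours(bl.astype(np.uint8),0,2)[0],key=cv2.contourArea)
for q in cv2.approxPolyDP(c,5,True)[:,0]: print("lid",q,at("top",q,.108))
r=cv2.minAreaRect(c);print(r,at("top",r[0],.108))
for n,z,(cx,cy) in (("white",.1,(210,163)),("dark",.115,(402,176))):print(n,at("top",(cx,cy),z))
for d in (-.055,.055): pass
# scene handle
s=cv2.imread("pics/scene0.png");h2=cv2.cvtColor(s,cv2.COLOR_BGR2HSV)
w=(h2[...,1]<60)&(h2[...,2]>150);k=np.zeros_like(w);k[176:188,315:368]=w[176:188,315:368]
p=np.argwhere(k)[:,::-1].astype(np.float32);r=cv2.minAreaRect(p);print("scene handle",r,at("scene",r[0],.143))
E
```

```text
yellow ((241.66915893554688, 249.26541137695312), (33.965755462646484, 35.132476806640625), 35.22921371459961) [0.48321174 0.10137053 0.        ]
red ((358.28076171875, 250.7294158935547), (34.392669677734375, 34.89183807373047), 147.20346069335938) [ 0.47100285 -0.20199527  0.        ]
jar ((299.7226257324219, 248.97265625), (24.316865921020508, 24.57573890686035), 17.371444702148438) [ 0.47797407 -0.05682894  0.11      ]
0.056251306910633875
handle ((294.9999694824219, 207.5), (47.99999237060547, 4.999999046325684), -0.0) [ 0.57068372 -0.05010418  0.143     ]
[array([0.57798182, 0.00415527, 0.143     ]), array([0.56658451, 0.00426685, 0.143     ]), array([ 0.57478351, -0.10448301,  0.143     ]), array([ 0.56341244, -0.10416416,  0.143     ])]
lid [245 148] [0.72333754 0.07040214 0.108     ]
lid [242 221] [0.54686656 0.07743781 0.108     ]
lid [351 221] [ 0.53949961 -0.1779323   0.108     ]
lid [350 149] [ 0.71286501 -0.18249664  0.108     ]
((296.5, 185.0), (74.0, 109.0), 90.0) [ 0.62884337 -0.05217226  0.108     ]
white [0.69088213 0.15710117 0.1       ]
dark [ 0.64155516 -0.30154192  0.115     ]
scene handle ((341.8699951171875, 180.91000366210938), (41.8607292175293, 7.495331764221191), 8.130102157592773) [ 0.57243845 -0.04955632  0.143     ]
```

Emit:
{"api": "drive_tool", "payload": {
  "commands": [
    {"hand":1,"translation":[60,-60,0],"angular":[0,0,0.1]},
    {"hand":1,"translation":[105,-100,0],"angular":[0,0,0.2]},
    {"hand":1,"translation":[150,-145,0],"angular":[0,0,0.3]},
    {"hand":1,"translation":[190,-190,0],"angular":[0,0,0.354]},
    {"hand":1,"translation":[220,-240,0],"angular":[0,0,0.354]},
    {"hand":1,"translation":[245,-295,0],"angular":[0,0,0.354]},
    {"hand":1,"translation":[260,-350,0],"angular":[0,0,0.354]},
    {"hand":1,"translation":[260,-405,0],"angular":[0,0,0.354]},
    {"hand":1,"translation":[260,-460,0],"angular":[0,0,0.354]},
    {"hand":1,"translation":[255,-520,0],"angular":[0,0,0.354]},
    {"hand":1,"translation":[250,-580,0],"angular":[0,0,0.354]},
    {"hand":1,"translation":[244,-640,0],"angular":[0,0,0.354]}
  ]
}}

```text
t: 2.4
eef_pos: [0.4783, -0.0089, 0.2457]
tool_rot: [0.001, 0.0, 1.0, 0.0]
contact_force: [0.1, -0.4, 0.6]
gripper_width: 1.003
grasp_force: 0.0
```

Emit:
{"api": "drive_tool", "payload": {
  "commands": [
    {"hand":1,"translation":[0,-50,0],"angular":[0,0,0]},
    {"hand":1,"translation":[0,-50,0],"angular":[0,0,0]},
    {"hand":1,"translation":[0,-50,-40],"angular":[0,0,0]},
    {"hand":1,"translation":[0,-50,-80],"angular":[0,0,0]},
    {"hand":1,"translation":[0,-50,-110],"angular":[0,0,0]},
    {"hand":1,"translation":[0,-50,-110],"angular":[0,0,0]}
  ]
}}

```text
t: 3.15
eef_pos: [0.4771, -0.0559, 0.1337]
tool_rot: [-0.002, -0.0, 1.0, 0.0]
contact_force: [-0.6, 0.2, -0.4]
gripper_width: 0.998
grasp_force: 0.0
```

```bash
python3 - <<'E'
from h import *
im=np.hstack([cv2.resize(bot.read_camera(c)[y:y+100,x:x+100,::-1],None,fx=4,fy=4,interpolation=cv2.INTER_CUBIC) for c,x,y in (("top",250,200),("scene",290,110))])
cv2.imwrite("pics/a.png",im)
E
```

```text
(no output)
```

View pics/a.png

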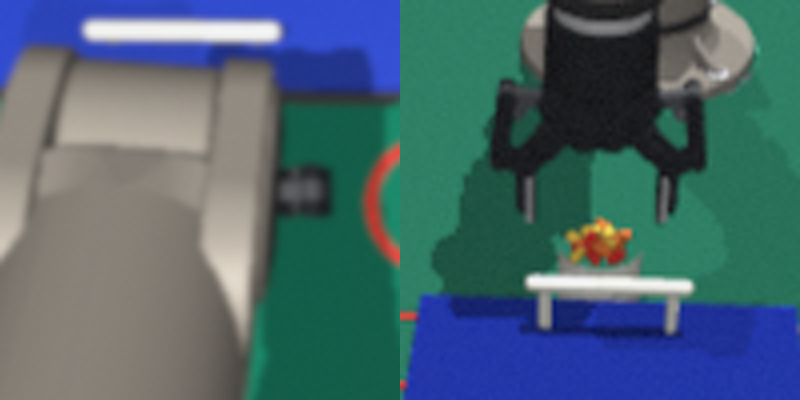

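Emit:
{"api": "drive_tool", "payload": {
  "commands": [
    {"hand":1,"translation":[0,0,-25],"angular":[0,0,0]},
    {"hand":1,"translation":[0,0,-50],"angular":[0,0,0]},
    {"hand":1,"translation":[0,0,-63],"angular":[0,0,0]},
    {"hand":1,"translation":[0,0,-63],"angular":[0,0,0]},
    {"hand":0.85,"translation":[0,0,-63],"angular":[0,0,0]},
    {"hand":0.75,"translation":[0,0,-63],"angular":[0,0,0]},
    {"hand":0.6,"translation":[0,0,-63],"angular":[0,0,0]},
    {"hand":0.6,"translation":[0,0,-63],"angular":[0,0,0]},
    {"hand":0.6,"translation":[0,0,-63],"angular":[0,0,0]},
    {"hand":0.6,"translation":[0,0,-63],"angular":[0,0,0]}
  ],
  "force": 20
}}

```text
t: 4.5
eef_pos: [0.4794, -0.0564, 0.0732]
tool_rot: [0.001, 0.0, 1.0, 0.0]
contact_force: [-0.9, 2.7, 5.7]
gripper_width: 0.693
grasp_force: 21.8
```

Emit:
{"api": "drive_tool", "payload": {
  "commands": [
    {"hand":0.6,"translation":[0,8,0],"angular":[0,0,0]},
    {"hand":0.6,"translation":[1,24,0],"angular":[0,0,0]},
    {"hand":0.6,"translation":[1,40,0],"angular":[0,0,0]},
    {"hand":0.6,"translation":[2,58,0],"angular":[0,0,0]},
    {"hand":0.6,"translation":[3,76,0],"angular":[0,0,0]},
    {"hand":0.6,"translation":[4,94,0],"angular":[0,0,0]},
    {"hand":0.6,"translation":[4,112,0],"angular":[0,0,0]},
    {"hand":0.6,"translation":[5,128,0],"angular":[0,0,0]},
    {"hand":0.6,"translation":[5,142,0],"angular":[0,0,0]},
    {"hand":0.6,"translation":[5,152,0],"angular":[0,0,0]},
    {"hand":0.6,"translation":[5,158,0],"angular":[0,0,0]},
    {"hand":0.6,"translation":[5,158,0],"angular":[0,0,0]}
  ]
}}

```text
t: 6.0
eef_pos: [0.4844, 0.1004, 0.0732]
tool_rot: [0.001, 0.001, 1.0, -0.0]
contact_force: [0.3, -1.6, 8.0]
gripper_width: 0.689
grasp_force: 22.1
```

Emit:
{"api": "drive_tool", "payload": {
  "commands": [
    {"hand":0.85,"translation":[0,0,0],"angular":[0,0,0]},
    {"hand":1,"translation":[0,0,0],"angular":[0,0,0]},
    {"hand":1,"translation":[0,0,0],"angular":[0,0,0]},
    {"hand":1,"translation":[0,0,0],"angular":[0,0,0]},
    {"hand":1,"translation":[0,0,20],"angular":[0,0,0]},
    {"hand":1,"translation":[0,0,60],"angular":[0,0,0]},
    {"hand":1,"translation":[0,0,110],"angular":[0,0,0]},
    {"hand":1,"translation":[0,0,170],"angular":[0,0,0]},
    {"hand":1,"translation":[30,-50,175],"angular":[0,0,-0.18]},
    {"hand":1,"translation":[60,-100,175],"angular":[0,0,-0.36]},
    {"hand":1,"translation":[88,-151,175],"angular":[0,0,-0.54]},
    {"hand":1,"translation":[88,-151,175],"angular":[0,0,-0.72]}
  ]
}}

```text
t: 7.5
eef_pos: [0.5725, -0.0557, 0.2475]
tool_rot: [0.001, 0.359, 0.933, -0.001]
contact_force: [-0.1, 0.1, 0.1]
gripper_width: 1.001
grasp_force: 0.0
```

Emit:
{"api": "drive_tool", "payload": {
  "commands": [
    {"hand":1,"translation":[0,0,0],"angular":[0,0,-0.18]},
    {"hand":1,"translation":[0,0,0],"angular":[0,0,-0.36]},
    {"hand":1,"translation":[0,0,0],"angular":[0,0,-0.54]},
    {"hand":0.8,"translation":[0,0,0],"angular":[0,0,-0.72]},
    {"hand":0.7,"translation":[0,0,0],"angular":[0,0,-0.885]},
    {"hand":0.6,"translation":[0,0,0],"angular":[0,0,-0.885]}
  ]
}}

```text
t: 8.25
eef_pos: [0.5713, -0.0498, 0.247]
tool_rot: [-0.0, 0.719, 0.695, -0.0]
contact_force: [0.5, -0.0, -0.7]
gripper_width: 0.603
grasp_force: 0.0
```

```bash
python3 - <<'E'
from h import *
a=bot.read_camera("top");b=bot.read_camera("scene")
im=np.hstack([cv2.resize(a[200:300,210:310,::-1],None,fx=4,fy=4,interpolation=cv2.INTER_CUBIC),cv2.resize(b[100:220,300:420,::-1],(400,400),interpolation=cv2.INTER_CUBIC)])
cv2.imwrite("pics/b.png",im); print(bot.get_obs()["eef_pos"],bot.get_obs()["tool_rot"])
print(proj("top",[.483,.101,.11]))
E
```

```text
[ 0.571376   -0.04990609  0.2471968 ] [-8.58486753e-05  7.18140052e-01  6.95898589e-01 -1.07854041e-04]
[np.float64(231.6384080130074), np.float64(248.69717746955155)]
```

View pics/b.png

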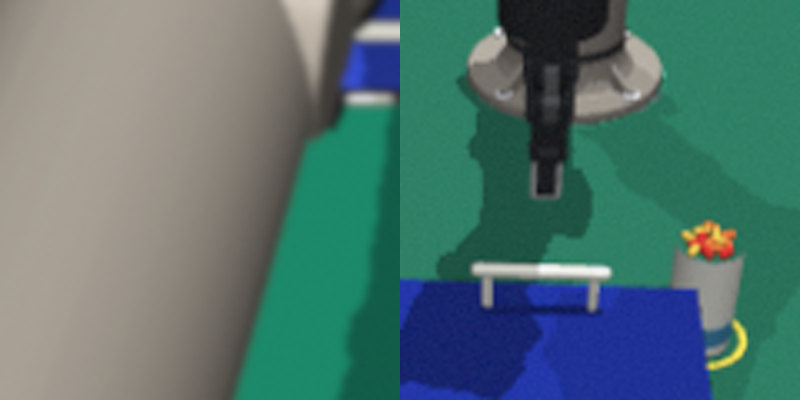

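```bash
python3 - <<'E'
from h import *
print("rim meas",at("scene",(392.6,176),.11),"expected px",proj("scene",[.483,.101,.11]))
for s in (-.03,.03): print(proj("scene",[.483,.101+s,.11]),proj("scene",[.483,.101+s,0]))
# ring right outer edge expected
print("ring right",proj("scene",[.483,.145,0]),"near",proj("scene",[.527,.101,0]))
b=bot.read_camera("scene")
cv2.imwrite("pics/c.png",cv2.resize(b[155:220,365:430,::-1],None,fx=9,fy=9,interpolation=cv2.INTER_CUBIC))
E
```

```text
rim meas [0.50632042 0.09676332 0.11      ] expected px [np.float64(393.0037932108021), np.float64(171.0537199632464)]
[np.float64(382.54190718430385), np.float64(170.96880664341734)] [np.float64(378.70491544191117), np.float64(199.8409784471254)]
[np.float64(403.4674366223342), np.float64(171.13864754679398)] [np.float64(398.33177106904117), np.float64(200.00483272801466)]
ring right [np.float64(402.9122606713775), np.float64(200.0430728233295)] near [np.float64(390.3527454730754), np.float64(209.6736904333383)]
```

View pics/c.png

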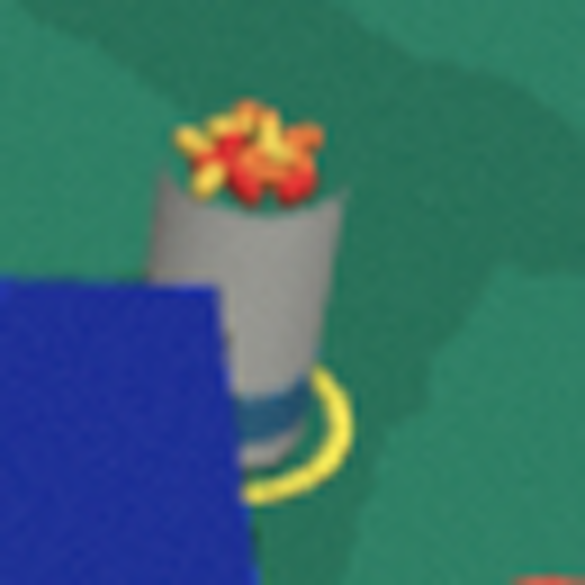

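Emit:
{"api": "drive_tool", "payload": {
  "commands": [
    {"hand":0.6,"translation":[0,0,-40],"angular":[0,0,0]},
    {"hand":0.6,"translation":[0,0,-75],"angular":[0,0,0]},
    {"hand":0.6,"translation":[0,0,-95],"angular":[0,0,0]},
    {"hand":0.6,"translation":[0,0,-104],"angular":[0,0,0]},
    {"hand":0.4,"translation":[0,0,-104],"angular":[0,0,0]},
    {"hand":0.2,"translation":[0,0,-104],"angular":[0,0,0]},
    {"hand":0.0,"translation":[0,0,-104],"angular":[0,0,0]},
    {"hand":0.0,"translation":[0,0,-104],"angular":[0,0,0]},
    {"hand":0.0,"translation":[0,0,-104],"angular":[0,0,0]},
    {"hand":0.0,"translation":[0,0,-104],"angular":[0,0,0]}
  ],
  "force": 30
}}

```text
t: 9.65
eef_pos: [0.5705, -0.0501, 0.1441]
tool_rot: [-0.001, 0.719, 0.695, -0.0]
contact_force: [-5.5, 0.2, 5.2]
gripper_width: 0.114
grasp_force: 29.5
```

```bash
python3 - <<'E'
import numpy as np
r,a0=np.hypot(.15,.043),np.arctan2(.043,.15)
for t in np.arange(1,13)*np.pi/48:
    d=1000*(-r*np.cos(a0+t)+.15); z=1000*(r*np.sin(a0+t)-.043)
    print(round(t,3),round(d*np.cos(-.034),1),round(d*np.sin(-.034),1),round(z,1))
E
```

```text
0.065 3.1 -0.1 9.7
0.131 6.9 -0.2 19.2
0.196 11.3 -0.4 28.4
0.262 16.2 -0.6 37.4
0.327 21.8 -0.7 45.9
0.393 27.9 -0.9 54.1
0.458 34.5 -1.2 61.9
0.524 41.6 -1.4 69.2
0.589 49.1 -1.7 76.1
0.654 57.1 -1.9 82.4
0.72 65.5 -2.2 88.2
0.785 74.3 -2.5 93.5
```

Emit:
{"api": "drive_tool", "payload": {
  "commands": [
    {"hand":0,"translation":[3,0,10],"angular":[0,0,0]},
    {"hand":0,"translation":[7,0,19],"angular":[0,0,0]},
    {"hand":0,"translation":[11,0,28],"angular":[0,0,0]},
    {"hand":0,"translation":[16,-1,37],"angular":[0,0,0]},
    {"hand":0,"translation":[22,-1,46],"angular":[0,0,0]},
    {"hand":0,"translation":[28,-1,54],"angular":[0,0,0]}
  ],
  "force": 40
}}

```text
t: 10.4
eef_pos: [0.5965, -0.0511, 0.1975]
tool_rot: [-0.003, 0.72, 0.694, -0.002]
contact_force: [-11.2, -0.3, 3.7]
gripper_width: 0.11
grasp_force: 39.0
```

Emit:
{"api": "drive_tool", "payload": {
  "commands": [
    {"hand":0,"translation":[6,0,8],"angular":[0,0,0]},
    {"hand":0,"translation":[13,0,15],"angular":[0,0,0]},
    {"hand":0,"translation":[20,-1,22],"angular":[0,0,0]},
    {"hand":0,"translation":[28,-1,28],"angular":[0,0,0]},
    {"hand":0,"translation":[36,-1,34],"angular":[0,0,0]},
    {"hand":0,"translation":[44,-2,38],"angular":[0,0,0]},
    {"hand":0,"translation":[46,-2,39],"angular":[0,0,0]},
    {"hand":0,"translation":[46,-2,39],"angular":[0,0,0]},
    {"hand":0,"translation":[46,-2,39],"angular":[0,0,0]},
    {"hand":0,"translation":[46,-2,39],"angular":[0,0,0]}
  ]
}}

```text
t: 11.65
eef_pos: [0.6446, -0.053, 0.2398]
tool_rot: [-0.001, 0.719, 0.695, 0.0]
contact_force: [-14.0, 2.5, 18.6]
gripper_width: 0.109
grasp_force: 41.1
```

```bash
python3 - <<'E'
from h import *
a=bot.read_camera("top");b=bot.read_camera("scene")
im=np.hstack([cv2.resize(a[120:300,180:360,::-1],(400,400),interpolation=cv2.INTER_CUBIC),cv2.resize(b[90:270,260:440,::-1],(400,400),interpolation=cv2.INTER_CUBIC)])
cv2.imwrite("pics/d.png",im); o=bot.get_obs();print(o["eef_pos"],o["contact_force"],o["gripper_width"],o["grasp_force"])
# expected lid near corners at various angles (box frame -> scene px)
c,s=np.cos(-.034),np.sin(-.034)
hx=np.array([.571,-.050])+.15*np.array([c,s])
for t in (.68,.785,.89):
  d=-.18*np.cos(t)-.008*-np.sin(t)
  z=.1+.18*np.sin(t)+.008*np.cos(t)
  for y in (-.13,.13):
    p=hx+d*np.array([c,s])+y*np.array([-s,c]); q=proj("scene",[*p,z]); print(t,y,(np.array(q)-[260,90])*400/180+[400,0])
E
```

```text
[ 0.64456256 -0.05303115  0.2398171 ] [-13.43960147   2.18160173  19.69246425] 0.10800063431304872 41.06620788574219
0.68 -0.13 [467.56166956 152.45388604]
0.68 0.13 [701.27583425 158.91680556]
0.785 -0.13 [465.61472466 149.25852003]
0.785 0.13 [704.14859972 155.82883089]
0.89 -0.13 [463.52255768 147.77107211]
0.89 0.13 [707.09646538 154.46817583]
```

View pics/d.png

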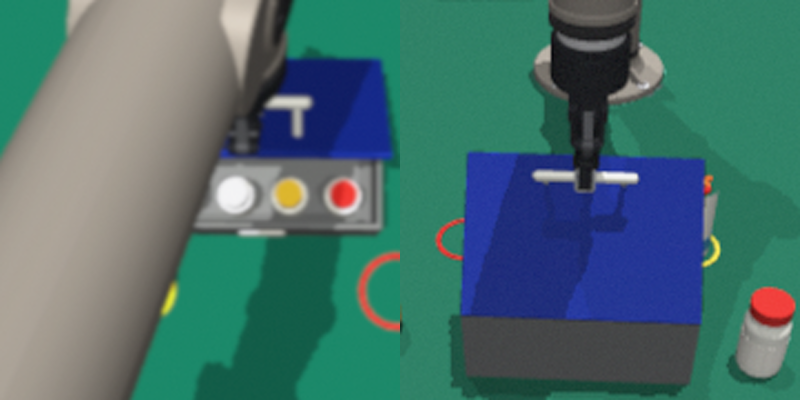

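Emit:
{"api": "drive_tool", "payload": {
  "commands": [
    {"hand":0,"translation":[-1,0,1],"angular":[0,0,0]},
    {"hand":0,"translation":[-1,0,2],"angular":[0,0,0]},
    {"hand":0,"translation":[-1,0,2],"angular":[0,0,0]},
    {"hand":0,"translation":[-1,0,2],"angular":[0,0,0]},
    {"hand":0,"translation":[-1,0,2],"angular":[0,0,0]},
    {"hand":0,"translation":[-1,0,2],"angular":[0,0,0]}
  ]
}}

```text
t: 12.5
eef_pos: [0.6441, -0.053, 0.2397]
tool_rot: [-0.0, 0.719, 0.695, 0.0]
contact_force: [-8.7, 0.4, 6.7]
gripper_width: 0.106
grasp_force: 39.8
```

```bash
python3 - <<'E'
from h import *
a=bot.read_camera("top");hsv=cv2.cvtColor(a,cv2.COLOR_RGB2HSV);H,S,V=cv2.split(hsv)
bl=((H>105)&(H<130)&(S>120)); cs=max(cv2.findContours(bl.astype(np.uint8),0,2)[0],key=cv2.contourArea)
print(cv2.approxPolyDP(cs,3,True)[:,0].tolist())
c,s=np.cos(-.034),np.sin(-.034); hx=np.array([.571,-.050])+.15*np.array([c,s])
for t in (.68,.735,.785,.84,.89):
  for dd,h in ((-.18,0),(-.18,.008),(0,.008)):
    d=dd*np.cos(t)+h*np.sin(t); z=.1-dd*np.sin(t)+h*np.cos(t); y=-.13
    p=hx+d*np.array([c,s])+y*np.array([-s,c]); print(t,dd,h,np.round(proj("top",[*p,z]),1))
b=bot.read_camera("scene")
for cam in("scene",):
  for n in("jar","white_bottle","dark_bottle","flask"): print(n,[(np.round(x["position"]),round(x["score"],2)) for x in bot.find_in(cam,n)[:1]])
o=bot.get_obs();print(o)
E
```

```text
[[4, 128], [0, 129], [0, 248], [29, 241], [0, 251], [0, 256], [42, 242], [20, 144]]
0.68 -0.18 0 [355.1 198.6]
0.68 -0.18 0.008 [355.4 195.8]
0.68 0 0.008 [350.9 145.7]
0.735 -0.18 0 [355.4 195. ]
0.735 -0.18 0.008 [355.6 192. ]
0.735 0 0.008 [350.9 145.6]
0.785 -0.18 0 [355.7 191.5]
0.785 -0.18 0.008 [355.9 188.3]
0.785 0 0.008 [350.9 145.5]
0.84 -0.18 0 [355.9 187.5]
0.84 -0.18 0.008 [356.1 184.1]
0.84 0 0.008 [350.9 145.4]
0.89 -0.18 0 [356.1 183.6]
0.89 -0.18 0.008 [356.3 180.1]
0.89 0 0.008 [350.9 145.4]
jar [(array([400., 187.]), 0.51)]
white_bottle [(array([424., 239.]), 0.83)]
dark_bottle [(array([246., 224.]), 0.83)]
flask [(array([180., 178.]), 0.65)]
{'t': 12.8, 'q': array([-0.46930308,  0.49850741,  0.6456025 ,  1.66633694, -0.33136235,
        1.08918793,  0.23848437]), 'joint_vel': array([ 0.00097662,  0.00055902, -0.00022664,  0.00030501, -0.0012271 ,
       -0.00119606,  0.0005913 ]), 'joint_torque': array([ 1.38270403e-01, -4.84473503e+01,  9.44365740e+00, -2.74727172e+01,
       -3.25056491e-01, -2.37958096e+00,  2.63237319e-02]), 'eef_pos': array([ 0.6441464 , -0.05295519,  0.23973857]), 'tool_rot': array([-4.95524827e-04,  7.19358285e-01,  6.94639050e-01,  3.43871866e-05]), 'contact_force': array([-7.23494424,  0.22780727,  7.29708959]), 'torque': array([0.12010025, 1.69067484, 0.02776741]), 'grasp_force': 39.84389126300812, 'gripper_width': 0.1123935325811568}
```

```bash
python3 -c "
from station import bot
print(bot.hand_in())"
```

```text
the job is handed in; nothing more can be done
None
```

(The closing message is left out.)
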